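Cure the rocking display plate

TASK

The square stainless steel display plate rocks because one of the four hidden rubber bumpers under it is worn. Press lightly with closed fingertips on its corners, one after another, until you find the one that dips, then slide the grey packer's tongue fully in under that corner, its foot on the counter and its post up against the plate's edge, and let go. Finally press that corner lightly again, and after it the one diagonally opposite, to show that neither gives; keep the plate where it is, never lean hard on it, and leave the other things alone.

Things in the scene. Friction and masses are not known exactly. Their poses are not given: they have to be found in the camera images.
- plate_center (a point): centre of the top face of the stainless steel display plate: 150 x 150 mm, 8 mm thick, 1 to 1.4 kg, loose and level; top 28 mm, underside 20 mm above the counter (z = 0). x and y run along its edges, z up. A thin dark steel sheet, 300 mm square, flush with the counter, shows around it. Pressing with 3 to 10 N is light; over 40 N is leaning hard
- plate: the same plate, origin at the underside's centre. It lies on four round rubber bumpers 18 mm across, fixed to the counter, one under each corner point. Three are 20 mm high, one is worn to 14 mm; which one varies and cannot be seen. Pressed with about 2 N, the corner over it dips about 5 mm to that bumper and comes back when released; the other corners do not give
- corner1 (a point): pressing point at the plate's +x +y corner, on the top face, 17 mm in from both edges, above a bumper's centre
- corner2 (a point): the same at the +x -y corner (diagonally opposite corner4)
- corner3 (a point): the same at the -x -y corner (diagonally opposite corner1)
- corner4 (a point): the same at the -x +y corner
- packer_grip (a point): centre of the loose grey plastic packer, 34 mm above its underside, about 60 g, standing upright. A post 26 mm (x) by 20 mm (y), 63 mm high, on a foot 26 x 34 mm, 10 mm high, both centred here; grip the post's y faces near the top. A tongue 20 mm wide sticks out 40 mm along +x from the post's front face, which is 13 mm from this point
- packer_tongue (a point): point in the tongue, 30 mm along +x from packer_grip, same axes; it lies under the corner point when the packer is fully in. The tongue's underside is 14.6 mm above the packer's underside, bevelled up to 16.3 mm at the tip; its top is 18.2 mm high at the tip, rising to 20.2 mm at the root
- packer: the packer, origin at its underside's centre. Foot on the counter, its tongue just clears the worn bumper and wedges lightly under the plate; a sound bumper blocks it 8 mm past the edge. Push it in square to either edge of the corner, in line with the corner point; it is fully in when the post's front face stops against the plate's edge (a push of 3 to 4 N; more slides the plate)
- bottle_a: frosted glass diffuser bottle with black cap, 58 mm across, 122 mm high, bystander; origin at the underside's centre
- bottle_b: a second such bottle, bystander
- puck_a: black plastic scent puck, 68 mm across, 27 mm high, bystander; origin at the underside's centre
- puck_b: a second such puck, bystander
- scraper: yellow plastic windshield scraper lying flat, 181 mm long along x, blade end (+x) 100 mm wide, up to 14 mm high, bystander; origin under its middle
- spray: white spray refill bottle, 68 mm across, 170 mm high, bystander; origin at the underside's centre
There are look-alikes about, which are no part of the job. Leave any green or red look-alike of the plate alone.

How it is judged:
By the outcome, as a careful person would: the job done as asked, in the order asked, and still so for the second after the job is handed in, with the robot touching nothing.
It also fails if it takes over 72 s, if anything falls off the work surface, if the arm or the gripper's body presses on something with over 40 N, if the wrist force passes 120 N, or if a joint passes its speed limit or range.

ROBOT

A 6-joint arm with a two-finger parallel gripper is mounted at the origin on the work surface. World frame = base frame: x ahead of the robot, y to its left, z up, the work surface at z = 0. Lengths are in m, angles in rad, forces in N, time in s.
With the tool pointing down it reaches from about 0.325 to 0.875 m from the base axis. Payload 4.4 kg.
Tool frame: the origin (TCP) lies midway between the tips of the shut fingers; the grasp point (between the pads) lies 19 mm behind it; z points along the fingers, y is the line along which they close (so a half turn about z gives the same grasp; the last joint's range is limited). The gripper opens to 85 mm and grips with 20 to 120 N. Pads are 22 mm wide; open, the fingers measure 114 mm over their backs; the gripper's body (76 mm by 85 mm) begins 54 mm behind the grasp point. The pads swing forward as they close: fully open they stand 13 mm farther back than shut.
Start: joints at [-1.429, 0.207, 1.542, -0, 1.393, -0.15], TCP at [0.166, -0.551, 0.231] pointing down, gripper open.
Joint ranges: [-2.73, 2.73], [-0.86, 2.22], [0.23, 2.46], [-1.11, 4.25], [0.08, 2.63], [-2.82, 2.82]. Speed limits (rad/s): [2.79, 2.79, 3.14, 3.14, 3.14, 3.14].

INTERFACE

Orientations are given as a unit quaternion [x, y, z, w].
In Python, from cell import readout, viewer, ctrl gives the robot as it stands.
- The arm moves only by the tool arm_command, never from a script. Its argument "plan" is a list of rows, each a list of 2 entries, a list of its own where there are three numbers: the shift along the tool's x, y, z in mm, then the turn, a rotation vector about the tool's x, y, z in rad. In form: [[[x, y, z], [wx, wy, wz]], ...]. A call has 1 to 8 rows; each row is the pose to reach, as a shift and turn from the pose commanded when the call began, along the tool's axes at that moment; what a row does not reach only later rows make up. A row lasts 1/10 s, in which the tool goes at most 50 mm and 8.59 degrees, less where a joint would pass 70% of its speed; a pose out of reach is approached as far as the arm can. A call with a gripper value outside its range is refused whole. "claw" is the finger opening in mm, from 0 to 85.4, set as the call begins (left out, the last holds). The fingers move at their own pace and stop on an object; the grip force is fixed at half the most. Time passes only in rows, so rows that repeat a pose let the fingers close. It gives the time, the measured TCP pose, the force, the opening and the grip force at its end, in the units of the state.
- readout.state(): the state, without advancing time (a new reading comes with each control period).
- viewer.snapshot(name): name is "scene" or "top"; returns a dict with "color" (400x640x3 uint8, red, green, blue), "fx", "fy", "cx", "cy" (pixels), "pose" (4x4, takes a point from camera to world coordinates). Camera axes: x right, y down, z forward; pixel columns grow to the right and rows downward; lengths in m; the calibration is good to about 2 mm. A picture is of the moment at which its call begins. There is no depth.
- ctrl.sign_off(): hands the job in; it is judged then, once.
The state is a dict: "time_s": time; "joint_pos": joint angles; "qvel": joint speeds; "joint_efforts": joint torques, N m; "tool_pos": TCP position; "ee_rot": TCP orientation; "ft_force": force on the tool from outside, world axes, zero at the start; "moment": the same for the moment, N m; "finger_gap": finger opening in m; "finger_force": force on a finger pad.
Only numpy, scipy, OpenCV 4.12 (cv2) and the standard library are available. Lean on these libraries where they do the work, as an engineer would, in place of code of your own. Each camera call takes 0.05 s, during which the arm holds its last target. There are 200 camera calls.

## Working session

There is one attempt and no reset: what is moved stays moved. The work goes in short steps, Python scripts to look and compute and a tool call to move; the robot and the scene stay as the last step left them, time stands still between calls to the robot, and variables do not carry over. Pictures are saved under pics/ and viewed, at most 10 in all, crops included, and the job is handed in when it is done.

Besides the shell and the picture viewer there is one more tool, called after ">>>" by a JSON object that holds its "fn" and its "kwargs", one argument or row to a line. arm_command: Moves the arm, as the interface text tells. Its arguments: {"type":"object","properties":{"plan":{"type":"array","items":{"type":"array"}},"claw":{"type":"number"}},"required":["plan"]}

```bash
mkdir -p pics; python3 - <<'E'
from cell import readout, viewer
import cv2, numpy as np
for n in("scene","top"):
    s=viewer.snapshot(n); cv2.imwrite(f"pics/{n}0.png",s["color"][:,:,::-1]); print(n,s["fx"],s["fy"],s["cx"],s["cy"],np.round(s["pose"],4).tolist())
s=readout.state(); print(s)
E
```

```text
scene 409.54659388075214 409.54659388075214 317.0507894655357 193.8454878115318 [[0.5827, 0.6077, -0.5395, 1.2448], [0.8125, -0.4501, 0.3706, -0.4194], [-0.0176, -0.6543, -0.756, 1.0101], [0.0, 0.0, 0.0, 1.0]]
top 363.26506500613107 363.26506500613107 322.6515622475263 197.43893516940716 [[-0.0167, -0.996, 0.0878, 0.4642], [-0.9999, 0.0167, -0.0008, 0.0332], [-0.0007, -0.0878, -0.9961, 0.9232], [0.0, 0.0, 0.0, 1.0]]
{'time_s': 0.1, 'joint_pos': array([-1.42846988e+00,  2.07332247e-01,  1.54279102e+00, -2.20905230e-05,
        1.39352048e+00, -1.50507765e-01]), 'qvel': array([ 0.00016551, -0.00184465, -0.00402926, -0.00095479,  0.00054462,
        0.00016124]), 'joint_efforts': array([-6.21746985e-04, -3.84092617e+01, -2.92547429e+01, -3.46556117e-04,
        4.86968842e-03,  1.51073385e-05]), 'tool_pos': array([ 0.1658645 , -0.54985007,  0.23025285]), 'ee_rot': array([ 9.89299345e-01,  1.45896380e-01, -6.67493172e-06, -1.02557784e-03]), 'ft_force': array([-0.00721267,  0.67419446, -0.11378071]), 'moment': array([-0.0304533 ,  0.02999335,  0.01834273]), 'finger_force': 0.0, 'finger_gap': 0.0851862308773384}
```

View pics/top0.png

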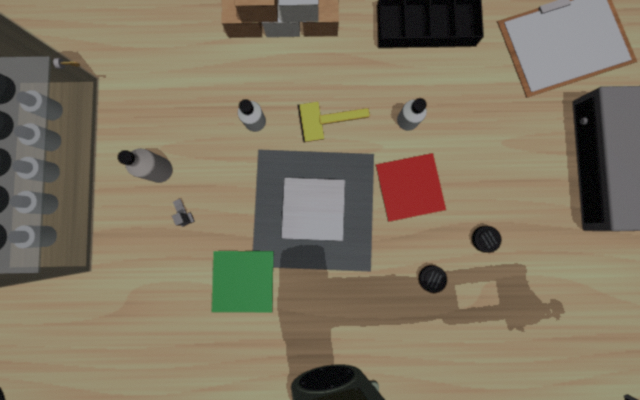

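View pics/scene0.png

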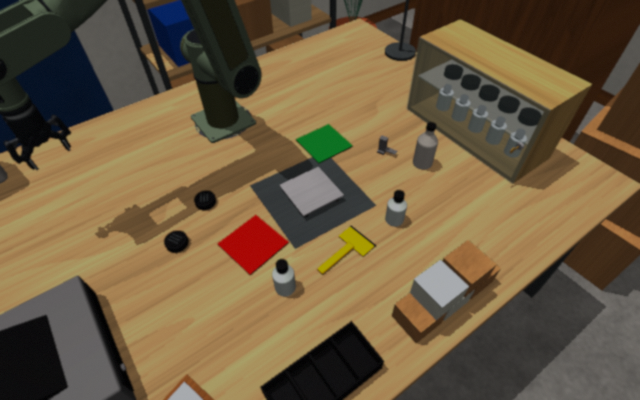

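The top view shows the plate at about (314,209), the packer at about (182,213), the spray at (150,165), and the bottles at (250,115) and (412,112). The scene view agrees, with the packer at (385,147).

```bash
cat > h.py <<'E'
import cv2, numpy as np
from cell import readout, viewer
def cast(s,uv,z):
    uv=np.atleast_2d(np.asarray(uv,float)); d=np.c_[(uv[:,0]-s["cx"])/s["fx"],(uv[:,1]-s["cy"])/s["fy"],np.ones(len(uv))]@s["pose"][:3,:3].T
    o=s["pose"][:3,3]; return (o+d*((z-o[2])/d[:,2])[:,None])[:,:2]
def proj(s,p):
    q=np.linalg.inv(s["pose"])@np.r_[p,1]; return q[0]/q[2]*s["fx"]+s["cx"],q[1]/q[2]*s["fy"]+s["cy"]
def plate(s,box):
    c=s["color"].astype(int); x0,x1,y0,y1=box
    m=((c.min(2)>120)&(c.max(2)-c.min(2)<45)).astype(np.uint8); k=np.zeros_like(m);k[y0:y1,x0:x1]=m[y0:y1,x0:x1]
    ct=max(cv2.findContours(k,0,cv2.CHAIN_APPROX_NONE)[0],key=cv2.contourArea)
    return ct
E
python3 - <<'E'
from h import *
s=viewer.snapshot("top"); 
ct=plate(s,(265,365,165,260)); r=cv2.minAreaRect(cast(s,ct[:,0],.028).astype(np.float32)); print("top",r)
print(cv2.minAreaRect(ct))
t=viewer.snapshot("scene")
ct=plate(t,(270,355,155,225)); r=cv2.minAreaRect(cast(t,ct[:,0],.028).astype(np.float32)); print("scene",r)
a=cv2.resize(s["color"][175:245,140:220],None,fx=6,fy=6,interpolation=2)
b=cv2.resize(t["color"][125:175,365:425],None,fx=6,fy=6,interpolation=2)
im=np.zeros((420,480+360,3),np.uint8); im[:,:480]=a; im[:300,480:]=b; im=cv2.resize(im,(800,400)); cv2.imwrite("pics/pk.png",im[:,:,::-1])
g=cv2.resize(s["color"][165:255,270:360],None,fx=4,fy=4)
E
```

```text
top ((0.5157454013824463, 0.056787069886922836), (0.14905813336372375, 0.1490374505519867), 86.76697540283203)
((312.926513671875, 208.83706665039062), (60.591552734375, 60.351741790771484), 2.2906100749969482)
scene ((0.5159828662872314, 0.05687333643436432), (0.14669232070446014, 0.14586634933948517), 86.51986694335938)
```

View pics/pk.png

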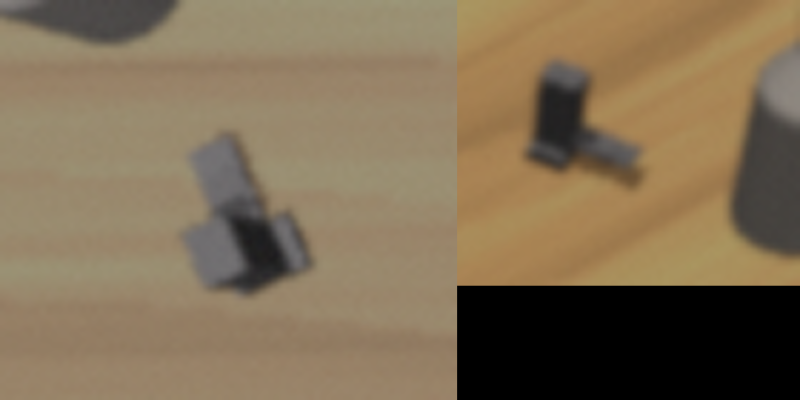

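The crop shows the post top centred near (216,248) and the tongue tip near (210,143). The tongue points up in the image, tilted to the left.

```bash
cat >> h.py <<'E'
from scipy.spatial.transform import Rotation as Ro
C=np.array([.5158,.0568]); PY=np.deg2rad(-3.35)
def R2(a): return np.array([[np.cos(a),-np.sin(a)],[np.sin(a),np.cos(a)]])
cor={i:C+R2(PY)@np.array(v)*.058 for i,v in {1:(1,1),2:(1,-1),3:(-1,-1),4:(-1,1)}.items()}
def go(xyz,yaw,s=None):
    s=s or readout.state(); r=Ro.from_quat(s["ee_rot"]); 
    t=Ro.from_matrix(np.array([[np.cos(yaw),np.sin(yaw),0],[np.sin(yaw),-np.cos(yaw),0],[0,0,-1]]))
    print("shift mm",np.round(r.inv().apply(np.asarray(xyz)-s["tool_pos"])*1e3,1),"turn",np.round((r.inv()*t).as_rotvec(),4))
E
python3 - <<'E'
from h import *
s=viewer.snapshot("top"); k=800/840*6
f=lambda p:(p[0]/k+140-.4,p[1]/k+175-.4)
P=cast(s,[f((216,248))],.063)[0]; T=cast(s,[f((210,143))],.0185)[0]; d=T-P
print("packer",P,"tip",T,np.linalg.norm(d),np.rad2deg(np.arctan2(d[1],d[0])))
e=cast(s,[f((232,132)),f((268,212))],.019); e=e[0]-e[1]; print(np.rad2deg(np.arctan2(e[1],e[0])))
print(cor); go([*cor[1],.15],PY)
E
```

```text
packer [0.49689334 0.3769497 ] tip [0.54452769 0.39820175] 0.05216014217500594 24.04403461780502
24.814585173859935
{1: array([0.57709013, 0.11131165]), 2: array([ 0.57031165, -0.00449013]), 3: array([0.45450987, 0.00228835]), 4: array([0.46128835, 0.11809013])}
shift mm [ 584.6 -514.6   81.4] turn [-0.0011  0.      0.3512]
```

>>> {"fn": "arm_command", "kwargs": {
  "plan": [
    [[37, -32, 0], [0, 0, 0.05]],
    [[73, -64, 0], [0, 0, 0.1]],
    [[109, -96, 0], [0, 0, 0.15]],
    [[145, -128, 0], [0, 0, 0.2]],
    [[181, -160, 0], [0, 0, 0.25]],
    [[217, -192, 0], [0, 0, 0.3]],
    [[253, -224, 0], [0, 0, 0.35]],
    [[289, -256, 0], [0, 0, 0.351]]
  ],
  "claw": 0
}}

```text
time_s: 1.05
tool_pos: [0.3694, -0.2203, 0.2315]
ee_rot: [1.0, -0.03, 0.0, 0.0]
ft_force: [1.0, -0.1, 0.5]
finger_gap: 0.0
finger_force: 0.0
```

```bash
python3 -c "
from h import *
go([*cor[1],.10],PY)"
```

```text
shift mm [ 187.5 -343.4  131.4] turn [ 0.0005 -0.0007 -0.0011]
```

>>> {"fn": "arm_command", "kwargs": {
  "plan": [
    [[24, -43, 0], [0, 0, 0]],
    [[48, -86, 0], [0, 0, 0]],
    [[72, -129, 10], [0, 0, 0]],
    [[96, -172, 25], [0, 0, 0]],
    [[120, -215, 45], [0, 0, 0]],
    [[144, -258, 70], [0, 0, 0]],
    [[168, -301, 95], [0, 0, 0]],
    [[184, -335, 125], [0, 0, 0]]
  ]
}}

```text
time_s: 1.85
tool_pos: [0.5688, 0.0945, 0.1142]
ee_rot: [1.0, -0.029, 0.002, -0.0]
ft_force: [0.0, -0.8, 0.1]
finger_gap: 0.0004
finger_force: 0.0
```

>>> {"fn": "arm_command", "kwargs": {
  "plan": [
    [[0, 0, 5], [0, 0, 0]],
    [[0, 0, 5], [0, 0, 0]]
  ]
}}

```text
time_s: 2.05
tool_pos: [0.565, 0.0931, 0.1067]
ee_rot: [1.0, -0.028, -0.002, 0.0]
ft_force: [0.5, 0.4, 0.4]
finger_gap: -0.0
finger_force: 0.0
```

```bash
python3 -c "
from h import *
go([*cor[1],.04],PY); s=viewer.snapshot('top'); print(cv2.imwrite('pics/a.png',s['color'][:,:,::-1]))"
```

```text
shift mm [ 11.3 -19.   66.6] turn [0.0009 0.0049 0.0024]
True
```

>>> {"fn": "arm_command", "kwargs": {
  "plan": [
    [[11, -19, 20], [0, 0, 0]],
    [[11, -19, 50], [0, 0, 0]],
    [[11, -19, 60], [0, 0, 0]],
    [[11, -19, 60], [0, 0, 0]],
    [[11, -19, 60], [0, 0, 0]]
  ]
}}

```text
time_s: 2.6
tool_pos: [0.5795, 0.1098, 0.0505]
ee_rot: [1.0, -0.03, 0.001, 0.0]
ft_force: [0.2, -0.4, -0.5]
finger_gap: 0.0001
finger_force: 0.0
```

>>> {"fn": "arm_command", "kwargs": {
  "plan": [
    [[0, 0, 0], [0, 0, 0]],
    [[0, 0, 0], [0, 0, 0]]
  ]
}}

```text
time_s: 2.8
tool_pos: [0.58, 0.1105, 0.0507]
ee_rot: [1.0, -0.029, 0.001, -0.0]
ft_force: [0.1, -0.5, -0.5]
finger_gap: -0.0002
finger_force: 0.0
```

```bash
python3 -c "
from h import *
go([*cor[1],.028],PY)"
```

```text
shift mm [-3.  -0.6 22.7] turn [-0.0003 -0.003  -0.0002]
```

>>> {"fn": "arm_command", "kwargs": {
  "plan": [
    [[-3, 0, 10], [0, 0, 0]],
    [[-3, 0, 17], [0, 0, 0]],
    [[-3, 0, 20], [0, 0, 0]],
    [[-3, 0, 20], [0, 0, 0]]
  ]
}}

```text
time_s: 3.2
tool_pos: [0.5752, 0.111, 0.0283]
ee_rot: [1.0, -0.029, -0.001, 0.0]
ft_force: [0.5, 0.9, -0.8]
finger_gap: -0.0001
finger_force: 0.0
```

>>> {"fn": "arm_command", "kwargs": {
  "plan": [
    [[0, 0, 1], [0, 0, 0]],
    [[0, 0, 1], [0, 0, 0]]
  ]
}}

```text
time_s: 3.4
tool_pos: [0.5756, 0.111, 0.0281]
ee_rot: [1.0, -0.029, -0.0, 0.0]
ft_force: [-2.7, 0.5, 3.3]
finger_gap: -0.0002
finger_force: 1.9
```

>>> {"fn": "arm_command", "kwargs": {
  "plan": [
    [[0, 0, 1], [0, 0, 0]],
    [[0, 0, 1], [0, 0, 0]]
  ]
}}

```text
time_s: 3.6
tool_pos: [0.5756, 0.111, 0.028]
ee_rot: [1.0, -0.029, -0.0, 0.0]
ft_force: [-4.3, -0.2, 9.5]
finger_gap: 0.0002
finger_force: 4.7
```

>>> {"fn": "arm_command", "kwargs": {
  "plan": [
    [[0, 0, 1], [0, 0, 0]],
    [[0, 0, 1], [0, 0, 0]]
  ]
}}

```text
time_s: 3.8
tool_pos: [0.5756, 0.111, 0.028]
ee_rot: [1.0, -0.029, -0.001, 0.0]
ft_force: [-7.2, -0.5, 15.3]
finger_gap: 0.0004
finger_force: 7.5
```

>>> {"fn": "arm_command", "kwargs": {
  "plan": [
    [[0, 0, -8], [0, 0, 0]],
    [[0, 0, -15], [0, 0, 0]],
    [[0, 30, -15], [0, 0, 0]],
    [[0, 70, -15], [0, 0, 0]],
    [[0, 105, -15], [0, 0, 0]],
    [[0, 116, -15], [0, 0, 0]],
    [[0, 116, -15], [0, 0, 0]],
    [[0, 116, -15], [0, 0, 0]]
  ]
}}

```text
time_s: 4.6
tool_pos: [0.5691, -0.0042, 0.0409]
ee_rot: [1.0, -0.029, -0.0, -0.0]
ft_force: [-0.2, 0.3, -0.2]
finger_gap: -0.0003
finger_force: 0.0
```

```bash
python3 -c "
from h import *
go([*cor[2],.028],PY)"
```

```text
shift mm [ 1.3  0.2 12.9] turn [-0.0007  0.0001 -0.0001]
```

>>> {"fn": "arm_command", "kwargs": {
  "plan": [
    [[1, 0, 7], [0, 0, 0]],
    [[1, 0, 11], [0, 0, 0]],
    [[1, 0, 12], [0, 0, 0]],
    [[1, 0, 12], [0, 0, 0]]
  ]
}}

```text
time_s: 5.0
tool_pos: [0.5697, -0.0041, 0.0285]
ee_rot: [1.0, -0.029, -0.0, -0.0]
ft_force: [-0.2, -0.9, -0.1]
finger_gap: 0.0
finger_force: 0.0
```

>>> {"fn": "arm_command", "kwargs": {
  "plan": [
    [[0, 0, 1], [0, 0, 0]],
    [[0, 0, 1], [0, 0, 0]]
  ]
}}

```text
time_s: 5.2
tool_pos: [0.5702, -0.0048, 0.0281]
ee_rot: [1.0, -0.029, 0.0, 0.0]
ft_force: [-0.0, 1.3, 0.8]
finger_gap: -0.0002
finger_force: 0.6
```

>>> {"fn": "arm_command", "kwargs": {
  "plan": [
    [[0, 0, 1], [0, 0, 0]],
    [[0, 0, 1], [0, 0, 0]]
  ]
}}

```text
time_s: 5.4
tool_pos: [0.5703, -0.0048, 0.0281]
ee_rot: [1.0, -0.029, 0.0, -0.0]
ft_force: [-3.0, 1.2, 7.8]
finger_gap: -0.0
finger_force: 3.4
```

Corner 2 is firm. Next is corner 3 (tool -x 116).

>>> {"fn": "arm_command", "kwargs": {
  "plan": [
    [[0, 0, -8], [0, 0, 0]],
    [[0, 0, -15], [0, 0, 0]],
    [[-30, 0, -15], [0, 0, 0]],
    [[-70, 0, -15], [0, 0, 0]],
    [[-105, 0, -15], [0, 0, 0]],
    [[-116, 0, -15], [0, 0, 0]],
    [[-116, 0, -15], [0, 0, 0]],
    [[-116, 0, -15], [0, 0, 0]]
  ]
}}

```text
time_s: 6.2
tool_pos: [0.4564, 0.0014, 0.043]
ee_rot: [1.0, -0.029, 0.002, 0.0]
ft_force: [0.2, 0.5, 0.1]
finger_gap: -0.0004
finger_force: 0.0
```

```bash
python3 -c "
from h import *
go([*cor[3],.028],PY)"
```

```text
shift mm [-2.  -0.8 14.9] turn [ 0.0005 -0.0037  0.0001]
```

>>> {"fn": "arm_command", "kwargs": {
  "plan": [
    [[-2, 0, 7], [0, 0, 0]],
    [[-2, 0, 12], [0, 0, 0]],
    [[-2, 0, 14], [0, 0, 0]],
    [[-2, 0, 14], [0, 0, 0]]
  ]
}}

```text
time_s: 6.6
tool_pos: [0.4523, 0.002, 0.0274]
ee_rot: [1.0, -0.029, -0.0, -0.0]
ft_force: [0.8, -0.2, 0.6]
finger_gap: 0.0002
finger_force: 0.5
```

>>> {"fn": "arm_command", "kwargs": {
  "plan": [
    [[0, 0, 1], [0, 0, 0]],
    [[0, 0, 1], [0, 0, 0]]
  ]
}}

```text
time_s: 6.8
tool_pos: [0.4524, 0.0019, 0.0269]
ee_rot: [1.0, -0.029, -0.0, 0.0]
ft_force: [0.2, -1.3, 1.1]
finger_gap: 0.0002
finger_force: 0.5
```

>>> {"fn": "arm_command", "kwargs": {
  "plan": [
    [[0, 0, 1], [0, 0, 0]],
    [[0, 0, 1], [0, 0, 0]]
  ]
}}

```text
time_s: 7.0
tool_pos: [0.4523, 0.0019, 0.026]
ee_rot: [1.0, -0.029, 0.0, 0.0]
ft_force: [0.3, -0.0, 0.7]
finger_gap: 0.0004
finger_force: 0.6
```

>>> {"fn": "arm_command", "kwargs": {
  "plan": [
    [[0, 0, 1], [0, 0, 0]],
    [[0, 0, 1.5], [0, 0, 0]],
    [[0, 0, 1.5], [0, 0, 0]]
  ]
}}

```text
time_s: 7.3
tool_pos: [0.4522, 0.0019, 0.0244]
ee_rot: [1.0, -0.029, 0.0, 0.0]
ft_force: [-0.3, -0.8, 1.1]
finger_gap: -0.0
finger_force: 0.7
```

>>> {"fn": "arm_command", "kwargs": {
  "plan": [
    [[0, 0, 1], [0, 0, 0]],
    [[0, 0, 1.5], [0, 0, 0]],
    [[0, 0, 1.5], [0, 0, 0]]
  ]
}}

```text
time_s: 7.6
tool_pos: [0.4523, 0.0019, 0.023]
ee_rot: [1.0, -0.029, -0.0, 0.0]
ft_force: [-0.3, -2.4, 2.0]
finger_gap: 0.0001
finger_force: 1.0
```

Corner 3 is the worn one: it dipped 5 mm at about 2 N. I'll lift off and go to the packer.

>>> {"fn": "arm_command", "kwargs": {
  "plan": [
    [[0, 0, -10], [0, 0, 0]],
    [[0, 0, -50], [0, 0, 0]],
    [[0, 0, -95], [0, 0, 0]],
    [[0, -45, -110], [0, 0, 0]],
    [[0, -90, -110], [0, 0, -0.1]],
    [[5, -135, -110], [0, 0, -0.2]],
    [[10, -180, -110], [0, 0, -0.3]],
    [[15, -225, -110], [0, 0, -0.4]]
  ],
  "claw": 60
}}

```text
time_s: 8.4
tool_pos: [0.4803, 0.2278, 0.1338]
ee_rot: [0.985, 0.172, 0.001, -0.0]
ft_force: [0.3, 0.5, -0.6]
finger_gap: 0.0599
finger_force: 0.0
```

```bash
python3 -c "
from h import *
go([.4969,.377,.11],np.deg2rad(24.4))
s=viewer.snapshot('top')
ct=plate(s,(265,365,165,260)); print(cv2.minAreaRect(cast(s,ct[:,0],.028).astype(np.float32)))"
```

```text
shift mm [  66.2 -134.7   23.9] turn [-0.0003 -0.0011 -0.0799]
((0.5157386660575867, 0.05692334473133087), (0.1496177464723587, 0.1493852138519287), 86.85447692871094)
```

The plate has not moved.

>>> {"fn": "arm_command", "kwargs": {
  "plan": [
    [[20, -42, 0], [0, 0, -0.08]],
    [[40, -84, 0], [0, 0, -0.08]],
    [[60, -122, 0], [0, 0, -0.08]],
    [[66, -134, 0], [0, 0, -0.08]],
    [[66, -134, 10], [0, 0, -0.08]],
    [[66, -134, 20], [0, 0, -0.08]],
    [[66, -134, 24], [0, 0, -0.08]],
    [[66, -134, 24], [0, 0, -0.08]]
  ]
}}

```text
time_s: 9.25
tool_pos: [0.4965, 0.3718, 0.1071]
ee_rot: [0.978, 0.208, -0.002, 0.001]
ft_force: [0.9, 1.3, -0.3]
finger_gap: 0.0601
finger_force: 0.0
```

```bash
python3 - <<'E'
from h import *
go([.4969,.377,.034],np.deg2rad(24.4))
s=viewer.snapshot("top");t=viewer.snapshot('scene')
a=cv2.resize(s["color"][165:245,130:230],(500,400),interpolation=2)
b=cv2.resize(t["color"][90:190,340:440],(300,300),interpolation=2)
im=np.zeros((400,800,3),np.uint8); im[:,:500]=a; im[:300,500:]=b; cv2.imwrite("pics/pk2.png",im[:,:,::-1])
E
```

```text
shift mm [ 2.8 -4.6 73.1] turn [ 0.0006  0.0041 -0.006 ]
```

View pics/pk2.png

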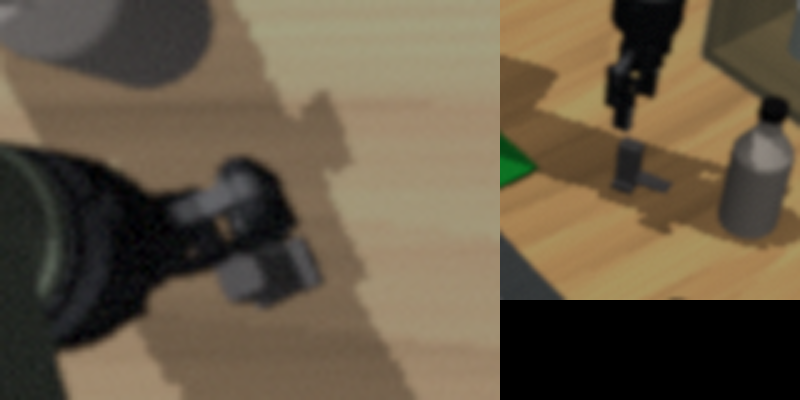

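The gripper is over the packer. In the crop the post top shows at about (235,275), beside the finger. Next I descend and grip.

>>> {"fn": "arm_command", "kwargs": {
  "plan": [
    [[2, -4, 15], [0, 0, -0.006]],
    [[2, -4, 30], [0, 0, -0.006]],
    [[2, -4, 45], [0, 0, -0.006]],
    [[2, -4, 58], [0, 0, -0.006]],
    [[2, -4, 68], [0, 0, -0.006]],
    [[2, -4, 70], [0, 0, -0.006]],
    [[2, -4, 70], [0, 0, -0.006]]
  ]
}}

```text
time_s: 10.05
tool_pos: [0.4975, 0.3784, 0.0382]
ee_rot: [0.977, 0.212, -0.001, 0.0]
ft_force: [-0.4, 0.0, -0.4]
finger_gap: 0.0597
finger_force: 0.0
```

```bash
python3 - <<'E'
from h import *
go([.4969,.377,.034],np.deg2rad(24.4)); print(readout.state()["ft_force"])
E
```

```text
shift mm [-1.1  1.   4.2] turn [0.0001 0.0011 0.002 ]
[-0.42254229  0.01770869 -0.3965545 ]
```

>>> {"fn": "arm_command", "kwargs": {
  "plan": [
    [[-1, 1, 4], [0, 0, 0]],
    [[-1, 1, 4], [0, 0, 0]],
    [[-1, 1, 4], [0, 0, 0]],
    [[-1, 1, 4], [0, 0, 0]],
    [[-1, 1, 4], [0, 0, 0]],
    [[-1, 1, 4], [0, 0, 0]],
    [[-1, 1, 4], [0, 0, 0]],
    [[-1, 1, 4], [0, 0, 0]]
  ],
  "claw": 10
}}

```text
time_s: 10.85
tool_pos: [0.4976, 0.3774, 0.0354]
ee_rot: [0.977, 0.212, 0.0, -0.0]
ft_force: [-0.7, 0.3, 1.9]
finger_gap: 0.0189
finger_force: 60.2
```

>>> {"fn": "arm_command", "kwargs": {
  "plan": [
    [[0, 0, -10], [0, 0, 0]],
    [[0, 0, -25], [0, 0, 0]],
    [[0, 0, -40], [0, 0, 0]],
    [[0, 0, -40], [0, 0, 0]]
  ]
}}

```text
time_s: 11.25
tool_pos: [0.4997, 0.3787, 0.079]
ee_rot: [0.977, 0.212, 0.003, -0.001]
ft_force: [0.9, 1.5, -0.6]
finger_gap: 0.0189
finger_force: 59.9
```

```bash
python3 - <<'E'
from h import *
w=C+R2(PY)@np.array([-.150,-.058]); print(w)
go([*w,.08],PY)
s=viewer.snapshot("top");t=viewer.snapshot('scene')
a=cv2.resize(s["color"][165:245,130:230],(500,400),interpolation=2)
b=cv2.resize(t["color"][90:190,340:440],(300,300),interpolation=2)
im=np.zeros((400,800,3),np.uint8); im[:,:500]=a; im[:300,500:]=b; cv2.imwrite("pics/pk3.png",im[:,:,::-1])
E
```

```text
[0.36266708 0.00766439]
shift mm [-278.6  280.7   -3.2] turn [-0.0024 -0.0069  0.4863]
```

View pics/pk3.png

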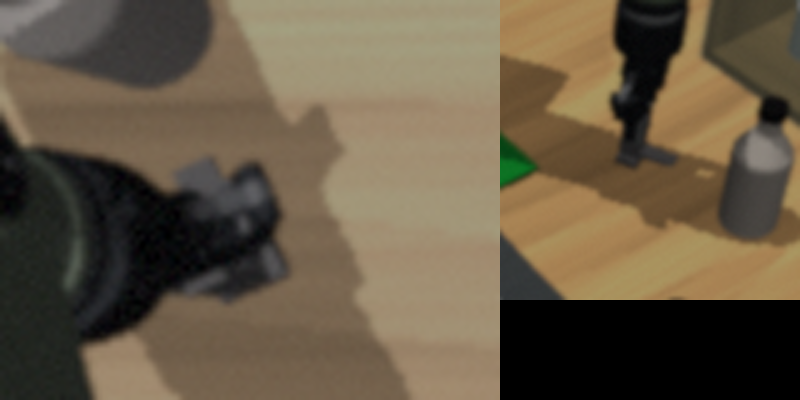

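The packer is held and lifted; in the right crop its tongue shows at about (660,157).

>>> {"fn": "arm_command", "kwargs": {
  "plan": [
    [[-30, 30, -15], [0, 0, 0.06]],
    [[-62, 62, -15], [0, 0, 0.12]],
    [[-95, 96, -15], [0, 0, 0.18]],
    [[-128, 130, -15], [0, 0, 0.24]],
    [[-161, 164, -15], [0, 0, 0.3]],
    [[-194, 198, -15], [0, 0, 0.36]],
    [[-227, 230, -15], [0, 0, 0.42]],
    [[-258, 260, -15], [0, 0, 0.486]]
  ]
}}

```text
time_s: 12.15
tool_pos: [0.3688, 0.0322, 0.0895]
ee_rot: [1.0, -0.03, -0.0, 0.0]
ft_force: [0.3, -1.3, 0.0]
finger_gap: 0.0186
finger_force: 59.9
```

```bash
python3 - <<'E'
from h import *
w=C+R2(PY)@np.array([-.150,-.058]); go([*w,.075],PY)
E
```

```text
shift mm [-4.6 24.9 14.5] turn [ 0.0002  0.0008 -0.0019]
```

>>> {"fn": "arm_command", "kwargs": {
  "plan": [
    [[-3, 15, 5], [0, 0, -0.001]],
    [[-4, 25, 12], [0, 0, -0.001]],
    [[-4, 25, 14], [0, 0, -0.001]],
    [[-4, 25, 14], [0, 0, -0.001]],
    [[-4, 25, 14], [0, 0, -0.001]]
  ]
}}

```text
time_s: 12.65
tool_pos: [0.3651, 0.0097, 0.0758]
ee_rot: [1.0, -0.028, -0.0, -0.0]
ft_force: [0.5, -0.5, -0.1]
finger_gap: 0.0194
finger_force: 60.0
```

```bash
python3 - <<'E'
from h import *
w=C+R2(PY)@np.array([-.145,-.058]); go([*w,.0365],PY)
E
```

```text
shift mm [ 2.7  2.2 39.3] turn [-0.0004  0.0004  0.0027]
```

>>> {"fn": "arm_command", "kwargs": {
  "plan": [
    [[2, 2, 10], [0, 0, 0.003]],
    [[2, 2, 20], [0, 0, 0.003]],
    [[2, 2, 30], [0, 0, 0.003]],
    [[2, 2, 36], [0, 0, 0.003]],
    [[2, 2, 36], [0, 0, 0.003]],
    [[2, 2, 36], [0, 0, 0.003]]
  ]
}}

```text
time_s: 13.25
tool_pos: [0.3666, 0.0068, 0.0397]
ee_rot: [1.0, -0.03, -0.0, -0.0]
ft_force: [-0.4, 0.8, 0.4]
finger_gap: 0.0193
finger_force: 59.9
```

>>> {"fn": "arm_command", "kwargs": {
  "plan": [
    [[0, 0, 1], [0, 0, 0]],
    [[0, 0, 1], [0, 0, 0]]
  ]
}}

```text
time_s: 13.45
tool_pos: [0.3672, 0.0067, 0.0392]
ee_rot: [1.0, -0.03, 0.0, 0.0]
ft_force: [-0.1, -0.6, -0.9]
finger_gap: 0.0191
finger_force: 59.9
```

>>> {"fn": "arm_command", "kwargs": {
  "plan": [
    [[0, 0, 1], [0, 0, 0]],
    [[0, 0, 1], [0, 0, 0]]
  ]
}}

```text
time_s: 13.65
tool_pos: [0.3669, 0.0067, 0.0381]
ee_rot: [1.0, -0.03, 0.0, 0.0]
ft_force: [0.5, -0.0, -0.6]
finger_gap: 0.0191
finger_force: 59.9
```

```bash
python3 - <<'E'
from h import *
w=C+R2(PY)@np.array([-.128,-.058]); go([*w,.0355],PY)
E
```

```text
shift mm [17.7 -0.7  2.6] turn [ 0.     -0.0004 -0.0018]
```

>>> {"fn": "arm_command", "kwargs": {
  "plan": [
    [[8, 0, 1], [0, 0, 0]],
    [[14, 0, 1], [0, 0, 0]],
    [[17, -0.5, 1], [0, 0, 0]],
    [[17, -0.5, 1], [0, 0, 0]]
  ]
}}

```text
time_s: 14.05
tool_pos: [0.3847, 0.0062, 0.0371]
ee_rot: [1.0, -0.03, 0.0, 0.0]
ft_force: [0.4, 0.3, -0.9]
finger_gap: 0.0191
finger_force: 59.9
```

>>> {"fn": "arm_command", "kwargs": {
  "plan": [
    [[0, 0, 1], [0, 0, 0]],
    [[0, 0, 1], [0, 0, 0]],
    [[0, 0, 1], [0, 0, 0]]
  ]
}}

```text
time_s: 14.35
tool_pos: [0.3834, 0.0063, 0.0358]
ee_rot: [1.0, -0.03, -0.0, -0.0]
ft_force: [0.6, 0.7, -1.2]
finger_gap: 0.0192
finger_force: 59.9
```

>>> {"fn": "arm_command", "kwargs": {
  "plan": [
    [[0, 0, 0.7], [0, 0, 0]],
    [[0, 0, 0.7], [0, 0, 0]],
    [[0, 0, 0.7], [0, 0, 0]]
  ]
}}

```text
time_s: 14.65
tool_pos: [0.3837, 0.0063, 0.0354]
ee_rot: [1.0, -0.03, -0.0, -0.0]
ft_force: [-1.0, -0.4, 1.6]
finger_gap: 0.019
finger_force: 60.1
```

>>> {"fn": "arm_command", "kwargs": {
  "plan": [
    [[0, 0, 0.7], [0, 0, 0]],
    [[0, 0, 0.7], [0, 0, 0]],
    [[0, 0, 0.7], [0, 0, 0]]
  ]
}}

```text
time_s: 14.95
tool_pos: [0.3838, 0.0063, 0.0353]
ee_rot: [1.0, -0.03, -0.0, -0.0]
ft_force: [-4.3, 0.3, 10.1]
finger_gap: 0.0193
finger_force: 61.6
```

```bash
python3 - <<'E'
from h import *
w=C+R2(PY)@np.array([-.088,-.058]); go([*w,.0355],PY)
s=viewer.snapshot("top");t=viewer.snapshot('scene')
a=cv2.resize(s["color"][180:280,270:370],(400,400),interpolation=2)
b=cv2.resize(t["color"][130:230,240:340],(400,400),interpolation=2)
cv2.imwrite("pics/pk4.png",np.hstack([a,b])[:,:,::-1])
E
```

```text
shift mm [40.8 -0.2 -0.2] turn [-0.0001  0.0006 -0.0016]
```

View pics/pk4.png

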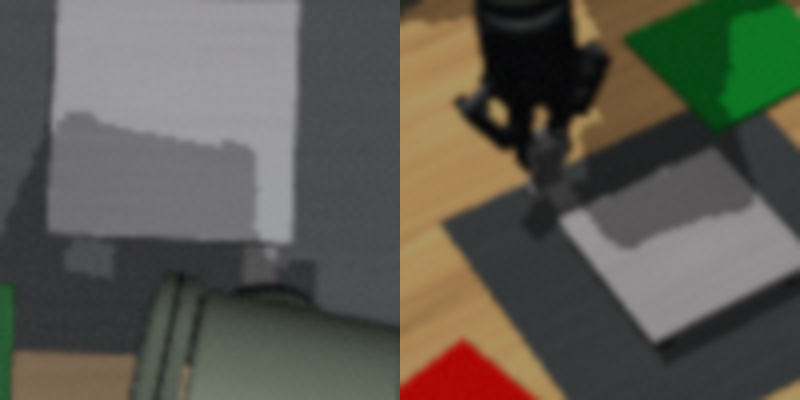

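The tongue tip is at the plate edge (crop about (262,250)), in line with corner 3. I'll ease the downforce and slide in.

>>> {"fn": "arm_command", "kwargs": {
  "plan": [
    [[0, 0, -0.7], [0, 0, 0]],
    [[3, 0, -0.7], [0, 0, 0]],
    [[6, 0, -0.7], [0, 0, 0]],
    [[6, 0, -0.7], [0, 0, 0]]
  ]
}}

```text
time_s: 15.45
tool_pos: [0.3867, 0.0062, 0.0354]
ee_rot: [1.0, -0.03, -0.004, -0.0]
ft_force: [-9.9, -0.8, 17.6]
finger_gap: 0.0192
finger_force: 62.6
```

>>> {"fn": "arm_command", "kwargs": {
  "plan": [
    [[3, 0, 0], [0, 0, 0]],
    [[6, 0, 0], [0, 0, 0]],
    [[6, 0, 0], [0, 0, 0]]
  ]
}}

```text
time_s: 15.75
tool_pos: [0.393, 0.0059, 0.0353]
ee_rot: [1.0, -0.03, -0.004, -0.0]
ft_force: [-9.6, 0.6, 14.6]
finger_gap: 0.0195
finger_force: 62.8
```

```bash
python3 - <<'E'
from h import *
w=C+R2(PY)@np.array([-.088,-.058]); go([*w,.0355],PY)
E
```

```text
shift mm [31.6 -0.  -0.4] turn [-0.0003  0.0073 -0.001 ]
```

>>> {"fn": "arm_command", "kwargs": {
  "plan": [
    [[0, 0, -1], [0, 0, 0]],
    [[0, 0, -1.8], [0, 0, 0]],
    [[0, 0, -1.8], [0, 0, 0]],
    [[0, 0, -1.8], [0, 0, 0]]
  ]
}}

```text
time_s: 16.15
tool_pos: [0.396, 0.0055, 0.037]
ee_rot: [1.0, -0.03, 0.0, 0.0]
ft_force: [0.3, -0.5, -1.2]
finger_gap: 0.0189
finger_force: 61.1
```

```bash
python3 - <<'E'
from h import *
w=C+R2(PY)@np.array([-.088,-.058]); go([*w,.0355],PY); print(readout.state()['ft_force'])
E
```

```text
shift mm [28.6 -0.3  1.5] turn [-0.     -0.0003 -0.0018]
[ 0.28021721 -0.54054064 -1.20075146]
```

>>> {"fn": "arm_command", "kwargs": {
  "plan": [
    [[0, 0, 1], [0, 0, 0]],
    [[0, 0, 1], [0, 0, 0]]
  ]
}}

```text
time_s: 16.35
tool_pos: [0.3957, 0.0055, 0.0358]
ee_rot: [1.0, -0.03, -0.0, -0.0]
ft_force: [-0.6, 0.4, -0.2]
finger_gap: 0.0196
finger_force: 61.1
```

>>> {"fn": "arm_command", "kwargs": {
  "plan": [
    [[2, 0, 0.2], [0, 0, 0]],
    [[4, 0, 0.2], [0, 0, 0]],
    [[4, 0, 0.2], [0, 0, 0]]
  ]
}}

```text
time_s: 16.65
tool_pos: [0.4003, 0.0052, 0.036]
ee_rot: [1.0, -0.03, 0.0, 0.0]
ft_force: [0.0, -0.1, 0.4]
finger_gap: 0.0193
finger_force: 61.1
```

>>> {"fn": "arm_command", "kwargs": {
  "plan": [
    [[2, 0, 0], [0, 0, 0]],
    [[4, 0, 0], [0, 0, 0]],
    [[4, 0, 0], [0, 0, 0]]
  ]
}}

```text
time_s: 16.95
tool_pos: [0.4043, 0.005, 0.036]
ee_rot: [1.0, -0.03, 0.0, 0.0]
ft_force: [-0.4, -0.1, -0.8]
finger_gap: 0.0193
finger_force: 61.1
```

```bash
python3 - <<'E'
from h import *
w=C+R2(PY)@np.array([-.088,-.058]); go([*w,.0355],PY); print(readout.state()['ft_force'])
E
```

```text
shift mm [20.3 -0.3  0.5] turn [ 0.     -0.0007 -0.0018]
[-0.36203129 -0.09917099 -0.82998534]
```

>>> {"fn": "arm_command", "kwargs": {
  "plan": [
    [[2, 0, 0.3], [0, 0, 0]],
    [[4, 0, 0.3], [0, 0, 0]],
    [[4, 0, 0.3], [0, 0, 0]]
  ]
}}

```text
time_s: 17.25
tool_pos: [0.4046, 0.005, 0.0358]
ee_rot: [1.0, -0.03, -0.004, -0.0]
ft_force: [-12.1, -0.4, 16.4]
finger_gap: 0.0192
finger_force: 63.5
```

>>> {"fn": "arm_command", "kwargs": {
  "plan": [
    [[2, 0, 0.2], [0, 0, 0]],
    [[4, 0, 0.2], [0, 0, 0]],
    [[4, 0, 0.2], [0, 0, 0]]
  ]
}}

```text
time_s: 17.55
tool_pos: [0.4047, 0.0051, 0.0359]
ee_rot: [1.0, -0.029, -0.009, -0.0]
ft_force: [-23.4, -1.5, 35.3]
finger_gap: 0.019
finger_force: 65.9
```

>>> {"fn": "arm_command", "kwargs": {
  "plan": [
    [[2, 0, 0], [0, 0, 0]],
    [[4, 0, 0], [0, 0, 0]],
    [[4, 0, 0], [0, 0, 0]]
  ]
}}

```text
time_s: 17.85
tool_pos: [0.4081, 0.0054, 0.0359]
ee_rot: [1.0, -0.029, -0.009, -0.001]
ft_force: [-24.9, 0.8, 38.0]
finger_gap: 0.0191
finger_force: 66.3
```

```bash
python3 - <<'E'
from h import *
w=C+R2(PY)@np.array([-.088,-.058]); go([*w,.0355],PY); print(readout.state()['ft_force'])
E
```

```text
shift mm [16.5  0.4  0.1] turn [-0.0009  0.0187 -0.0002]
[-24.91268322   0.75695093  38.00785296]
```

>>> {"fn": "arm_command", "kwargs": {
  "plan": [
    [[-4, 0, -1], [0, 0, 0]],
    [[-6, 0, -2], [0, 0, 0]],
    [[-6, 0, -2], [0, 0, 0]]
  ]
}}

```text
time_s: 18.15
tool_pos: [0.41, 0.0046, 0.0375]
ee_rot: [1.0, -0.03, 0.0, 0.0]
ft_force: [-1.0, 0.2, -0.6]
finger_gap: 0.0194
finger_force: 61.0
```

```bash
python3 - <<'E'
from h import *
w=C+R2(PY)@np.array([-.088,-.058]); go([*w,.0355],PY); print(readout.state()['ft_force'])
s=viewer.snapshot("top")
ct=plate(s,(265,365,165,260)); print(cv2.minAreaRect(cast(s,ct[:,0],.028).astype(np.float32)))
a=cv2.resize(s["color"][180:280,270:370],(400,400),interpolation=2)
b=cv2.resize(viewer.snapshot("scene")["color"][130:230,240:340],(400,400),interpolation=2)
cv2.imwrite("pics/pk5.png",np.hstack([a,b])[:,:,::-1])
E
```

```text
shift mm [14.6 -0.3  2. ] turn [ 0.0001 -0.0008 -0.0018]
[-0.98819583  0.21576181 -0.57043272]
((0.5207489728927612, 0.05645362287759781), (0.14904089272022247, 0.13889114558696747), 86.6307144165039)
```

View pics/pk5.png

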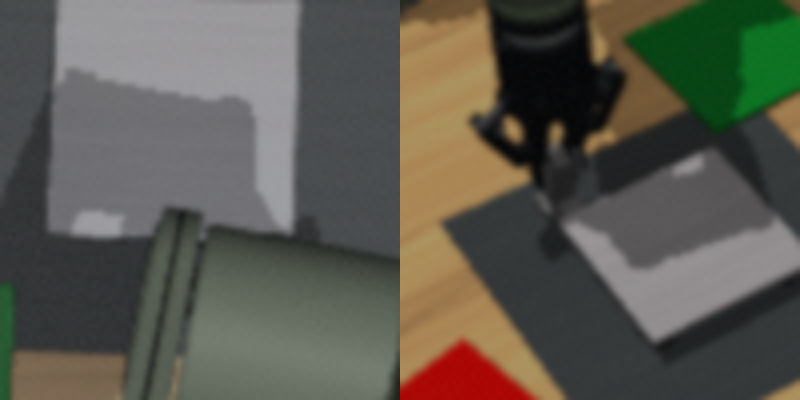

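The plate is unmoved: its lower-left corner in the crop is still at (48,232). The packer jammed from friction under downforce, so I'll go on with the foot just clear of the counter.

>>> {"fn": "arm_command", "kwargs": {
  "plan": [
    [[0, 0, 0.6], [0, 0, 0]],
    [[0, 0, 1.1], [0, 0, 0]],
    [[0, 0, 1.1], [0, 0, 0]]
  ]
}}

```text
time_s: 18.55
tool_pos: [0.4097, 0.0047, 0.036]
ee_rot: [1.0, -0.03, -0.0, -0.0]
ft_force: [-0.1, 0.3, -1.4]
finger_gap: 0.0194
finger_force: 61.0
```

>>> {"fn": "arm_command", "kwargs": {
  "plan": [
    [[1, 0, 0], [0, 0.003, 0]],
    [[2, 0, 0], [0, 0.003, 0]],
    [[2, 0, 0], [0, 0.003, 0]]
  ]
}}

```text
time_s: 18.85
tool_pos: [0.412, 0.0045, 0.0363]
ee_rot: [1.0, -0.03, 0.002, 0.0]
ft_force: [-0.3, -0.3, 0.1]
finger_gap: 0.0191
finger_force: 61.0
```

>>> {"fn": "arm_command", "kwargs": {
  "plan": [
    [[1, 0, 0], [0, 0, 0]],
    [[2, 0, 0], [0, 0, 0]],
    [[2, 0, 0], [0, 0, 0]]
  ]
}}

```text
time_s: 19.15
tool_pos: [0.414, 0.0044, 0.0363]
ee_rot: [1.0, -0.03, 0.002, 0.0]
ft_force: [0.3, -0.2, -0.6]
finger_gap: 0.0194
finger_force: 61.0
```

```bash
python3 - <<'E'
from h import *
w=C+R2(PY)@np.array([-.088,-.058]); go([*w,.0355],PY); print(readout.state()['ft_force'])
E
```

```text
shift mm [10.6 -0.3  0.9] turn [ 0.0001 -0.0033 -0.0017]
[ 0.32499732 -0.20093854 -0.64197454]
```

>>> {"fn": "arm_command", "kwargs": {
  "plan": [
    [[1, 0, 0], [0, 0, 0]],
    [[2, 0, 0], [0, 0, 0]],
    [[2, 0, 0], [0, 0, 0]]
  ]
}}

```text
time_s: 19.45
tool_pos: [0.416, 0.0043, 0.0363]
ee_rot: [1.0, -0.03, 0.002, 0.0]
ft_force: [0.2, 0.2, -0.2]
finger_gap: 0.0189
finger_force: 61.0
```

>>> {"fn": "arm_command", "kwargs": {
  "plan": [
    [[1, 0, 0], [0, 0, 0]],
    [[2, 0, 0], [0, 0, 0]],
    [[2, 0, 0], [0, 0, 0]]
  ]
}}

```text
time_s: 19.75
tool_pos: [0.418, 0.0042, 0.0363]
ee_rot: [1.0, -0.03, 0.002, 0.0]
ft_force: [0.5, -0.0, 0.5]
finger_gap: 0.0188
finger_force: 61.0
```

```bash
python3 - <<'E'
from h import *
w=C+R2(PY)@np.array([-.088,-.058]); go([*w,.0355],PY); print(readout.state()['ft_force'])
E
```

```text
shift mm [ 6.5 -0.3  0.9] turn [ 0.     -0.0034 -0.0018]
[ 0.5404064  -0.00343636  0.47968172]
```

>>> {"fn": "arm_command", "kwargs": {
  "plan": [
    [[1, 0, 0], [0, 0, 0]],
    [[2, 0, 0], [0, 0, 0]],
    [[2, 0, 0], [0, 0, 0]]
  ]
}}

```text
time_s: 20.05
tool_pos: [0.42, 0.004, 0.0364]
ee_rot: [1.0, -0.03, 0.002, 0.0]
ft_force: [-0.4, -0.3, -0.0]
finger_gap: 0.0193
finger_force: 61.0
```

>>> {"fn": "arm_command", "kwargs": {
  "plan": [
    [[1, 0, 0], [0, 0, 0]],
    [[1, 0, 0], [0, 0, 0]]
  ]
}}

```text
time_s: 20.25
tool_pos: [0.4209, 0.004, 0.0363]
ee_rot: [1.0, -0.03, 0.002, 0.0]
ft_force: [0.3, -0.1, -0.2]
finger_gap: 0.0193
finger_force: 61.0
```

```bash
python3 - <<'E'
from h import *
w=C+R2(PY)@np.array([-.088,-.058]); go([*w,.0355],PY); print(readout.state()['ft_force'])
E
```

```text
shift mm [ 3.7 -0.3  0.8] turn [ 0.     -0.0032 -0.0017]
[ 0.30996326 -0.06763018 -0.17695714]
```

>>> {"fn": "arm_command", "kwargs": {
  "plan": [
    [[1, 0, 0.2], [0, 0, 0]],
    [[1, 0, 0.2], [0, 0, 0]]
  ]
}}

```text
time_s: 20.45
tool_pos: [0.4212, 0.004, 0.0362]
ee_rot: [1.0, -0.03, 0.001, -0.0]
ft_force: [-3.5, 0.0, 3.7]
finger_gap: 0.0187
finger_force: 61.6
```

>>> {"fn": "arm_command", "kwargs": {
  "plan": [
    [[1, 0, 0], [0, 0, 0]],
    [[1, 0, 0], [0, 0, 0]]
  ]
}}

```text
time_s: 20.65
tool_pos: [0.4225, 0.004, 0.0361]
ee_rot: [1.0, -0.03, 0.001, 0.0]
ft_force: [-2.0, 0.7, 2.8]
finger_gap: 0.019
finger_force: 61.4
```

>>> {"fn": "arm_command", "kwargs": {
  "plan": [
    [[0.7, 0, 0], [0, 0, 0]],
    [[0.7, 0, 0], [0, 0, 0]]
  ]
}}

```text
time_s: 20.85
tool_pos: [0.4227, 0.004, 0.0361]
ee_rot: [1.0, -0.03, 0.001, -0.0]
ft_force: [-3.6, -0.8, 6.9]
finger_gap: 0.0191
finger_force: 61.8
```

```bash
python3 - <<'E'
from h import *
w=C+R2(PY)@np.array([-.088,-.058]); go([*w,.0355],PY); print(readout.state()['ft_force'])
E
```

```text
shift mm [ 1.8 -0.2  0.6] turn [-0.0001 -0.0013 -0.0016]
[-3.5554706  -0.76442964  6.87687622]
```

The foot is on the counter and the tongue is nearly or fully in. I'll release, then top up with closed fingers from behind.

>>> {"fn": "arm_command", "kwargs": {
  "plan": [
    [[0, 0, -0.5], [0, 0, 0]],
    [[0, 0, -0.5], [0, 0, 0]],
    [[0, 0, -0.5], [0, 0, 0]],
    [[0, 0, -0.5], [0, 0, 0]],
    [[0, 0, -0.5], [0, 0, 0]]
  ],
  "claw": 45
}}

```text
time_s: 21.35
tool_pos: [0.4236, 0.0038, 0.0366]
ee_rot: [1.0, -0.03, 0.002, 0.0]
ft_force: [-0.4, -0.2, -0.9]
finger_gap: 0.0448
finger_force: 0.0
```

>>> {"fn": "arm_command", "kwargs": {
  "plan": [
    [[0, 0, -15], [0, 0, 0]],
    [[0, 0, -40], [0, 0, 0]],
    [[0, 0, -70], [0, 0, 0]],
    [[-20, 0, -80], [0, 0, 0]],
    [[-50, 0, -80], [0, 0, 0]],
    [[-50, 0, -80], [0, 0, 0]],
    [[-50, 0, -80], [0, 0, 0]]
  ]
}}

```text
time_s: 22.05
tool_pos: [0.3732, 0.0069, 0.1165]
ee_rot: [1.0, -0.03, 0.002, 0.0]
ft_force: [1.2, -0.2, 0.5]
finger_gap: 0.0446
finger_force: 0.0
```

```bash
python3 - <<'E'
from h import *
w=C+R2(PY)@np.array([-.120,-.058]); go([*w,.022],PY); print(readout.state()['ft_force'])
s=viewer.snapshot("top"); t=viewer.snapshot("scene")
for q,bx in((s,(265,365,165,260)),(t,(270,355,155,225))):
  ct=plate(q,bx); print(cv2.minAreaRect(cast(q,ct[:,0],.028).astype(np.float32)))
a=cv2.resize(s["color"][180:280,270:370],(400,400),interpolation=2)
b=cv2.resize(t["color"][140:215,260:335],(400,400),interpolation=2)
cv2.imwrite("pics/pk6.png",np.hstack([a,b])[:,:,::-1])
E
```

```text
shift mm [19.  -0.2 94.6] turn [ 0.0001 -0.0041 -0.0019]
[ 1.15927497 -0.18351189  0.47262746]
((0.5157057046890259, 0.05668095871806145), (0.14882008731365204, 0.14926505088806152), 86.81553649902344)
((0.5162900686264038, 0.05699729174375534), (0.14697706699371338, 0.14526818692684174), 86.51986694335938)
```

View pics/pk6.png

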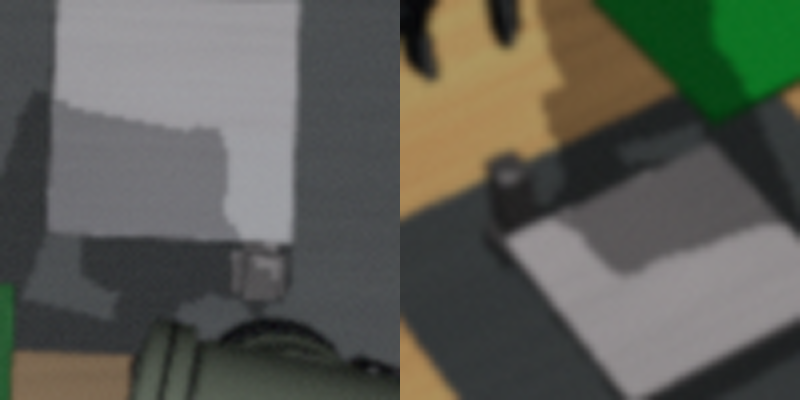

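The packer stands at the corner, with its post at crop (262,272) against the plate edge. The plate has not moved. Now a gentle top-up push from behind.

>>> {"fn": "arm_command", "kwargs": {
  "plan": [
    [[5, 0, 20], [0, 0, 0]],
    [[10, 0, 45], [0, 0, 0]],
    [[10, 0, 70], [0, 0, 0]],
    [[10, 0, 88], [0, 0, 0]],
    [[10, 0, 92], [0, 0, 0]],
    [[10, 0, 92], [0, 0, 0]],
    [[10, 0, 92], [0, 0, 0]]
  ],
  "claw": 0
}}

```text
time_s: 22.85
tool_pos: [0.3848, 0.006, 0.0252]
ee_rot: [1.0, -0.03, 0.002, 0.0]
ft_force: [-0.1, -0.4, 0.5]
finger_gap: 0.0001
finger_force: 0.0
```

```bash
python3 - <<'E'
from h import *
w=C+R2(PY)@np.array([-.112,-.058]); go([*w,.022],PY); print(readout.state()['ft_force'])
E
```

```text
shift mm [15.8 -0.4  3.2] turn [ 0.0002 -0.0046 -0.0017]
[-0.09427823 -0.43566291  0.45258399]
```

>>> {"fn": "arm_command", "kwargs": {
  "plan": [
    [[4, 0, 2], [0, -0.004, 0]],
    [[8, 0, 2], [0, -0.004, 0]],
    [[11, 0, 2], [0, -0.004, 0]],
    [[11, 0, 2], [0, -0.004, 0]]
  ]
}}

```text
time_s: 23.25
tool_pos: [0.3955, 0.0055, 0.023]
ee_rot: [1.0, -0.03, 0.0, 0.0]
ft_force: [0.1, -0.9, 0.1]
finger_gap: 0.0001
finger_force: 0.0
```

>>> {"fn": "arm_command", "kwargs": {
  "plan": [
    [[2, 0, 0], [0, 0, 0]],
    [[2, 0, 0], [0, 0, 0]]
  ]
}}

```text
time_s: 23.45
tool_pos: [0.3967, 0.0055, 0.0226]
ee_rot: [1.0, -0.03, -0.0, -0.0]
ft_force: [-0.0, -0.2, -0.6]
finger_gap: 0.0003
finger_force: 0.0
```

>>> {"fn": "arm_command", "kwargs": {
  "plan": [
    [[1, 0, 0], [0, 0, 0]],
    [[1, 0, 0], [0, 0, 0]]
  ]
}}

```text
time_s: 23.65
tool_pos: [0.3974, 0.0055, 0.0224]
ee_rot: [1.0, -0.03, -0.001, -0.0]
ft_force: [-0.3, -0.1, 0.3]
finger_gap: 0.0001
finger_force: 0.0
```

>>> {"fn": "arm_command", "kwargs": {
  "plan": [
    [[0.7, 0, 0], [0, 0, 0]],
    [[0.7, 0, 0], [0, 0, 0]]
  ]
}}

```text
time_s: 23.85
tool_pos: [0.3982, 0.0054, 0.0225]
ee_rot: [1.0, -0.03, -0.0, -0.0]
ft_force: [-0.5, 0.1, 0.2]
finger_gap: -0.0002
finger_force: 0.0
```

>>> {"fn": "arm_command", "kwargs": {
  "plan": [
    [[1.5, 0, 0], [0, 0, 0]],
    [[1.5, 0, 0], [0, 0, 0]]
  ]
}}

```text
time_s: 24.05
tool_pos: [0.3997, 0.0053, 0.0225]
ee_rot: [1.0, -0.03, -0.001, -0.0]
ft_force: [0.0, 0.3, -0.0]
finger_gap: 0.0001
finger_force: 0.0
```

>>> {"fn": "arm_command", "kwargs": {
  "plan": [
    [[1, 0, 0], [0, 0, 0]],
    [[1, 0, 0], [0, 0, 0]]
  ]
}}

```text
time_s: 24.25
tool_pos: [0.3999, 0.0054, 0.0223]
ee_rot: [1.0, -0.03, -0.001, -0.0]
ft_force: [-3.1, -0.5, 1.8]
finger_gap: 0.0001
finger_force: 0.0
```

>>> {"fn": "arm_command", "kwargs": {
  "plan": [
    [[0.7, 0, 0], [0, 0, 0]],
    [[0.7, 0, 0], [0, 0, 0]]
  ]
}}

```text
time_s: 24.45
tool_pos: [0.4004, 0.0054, 0.0222]
ee_rot: [1.0, -0.03, -0.002, -0.0]
ft_force: [-4.3, 0.7, 2.7]
finger_gap: 0.0001
finger_force: 0.0
```

>>> {"fn": "arm_command", "kwargs": {
  "plan": [
    [[0.5, 0, 0], [0, 0, 0]],
    [[0.5, 0, 0], [0, 0, 0]]
  ]
}}

```text
time_s: 24.65
tool_pos: [0.4005, 0.0054, 0.0222]
ee_rot: [1.0, -0.03, -0.002, -0.0]
ft_force: [-6.7, -0.1, 3.8]
finger_gap: 0.0004
finger_force: 0.0
```

>>> {"fn": "arm_command", "kwargs": {
  "plan": [
    [[-6, 0, 0], [0, 0, 0]],
    [[-20, 0, -5], [0, 0, 0]],
    [[-25, 0, -40], [0, 0, 0]],
    [[-25, 0, -80], [0, 0, 0]],
    [[-25, 0, -95], [0, 0, 0]],
    [[-25, 0, -95], [0, 0, 0]]
  ]
}}

```text
time_s: 25.25
tool_pos: [0.3807, 0.0059, 0.1207]
ee_rot: [1.0, -0.03, 0.005, 0.001]
ft_force: [-0.4, 0.6, -0.2]
finger_gap: -0.0001
finger_force: 0.0
```

```bash
python3 - <<'E'
from h import *
w=C+R2(PY)@np.array([-.056,-.058]); go([*w,.11],PY); print(readout.state()['ft_force'])
s=viewer.snapshot("top"); t=viewer.snapshot("scene")
for q,bx in((s,(265,365,165,260)),(t,(270,355,155,225))):
  ct=plate(q,bx); print(cv2.minAreaRect(cast(q,ct[:,0],.028).astype(np.float32)))
p=C+R2(PY)@np.array([-.088,-.058])
print("expect post top centre",proj(s,[*p,.063]),"crop",(proj(s,[*p,.063])-np.array([290,210]))*8)
a=cv2.resize(s["color"][210:260,290:340],(400,400),interpolation=2)
b=cv2.resize(t["color"][155:205,265:315],(400,400),interpolation=2)
cv2.imwrite("pics/pk7.png",np.hstack([a,b])[:,:,::-1])
E
```

```text
shift mm [75.8 -0.8 11.4] turn [ 0.0014 -0.0092 -0.0017]
[-0.37066669  0.63771345 -0.20594594]
((0.5158007144927979, 0.05667566880583763), (0.14882008731365204, 0.14907467365264893), 86.81553649902344)
((0.5173162221908569, 0.056792229413986206), (0.14669238030910492, 0.14319457113742828), 86.51980590820312)
expect post top centre (np.float64(335.59097115249114), np.float64(246.15861705957684)) crop [364.72776922 289.26893648]
```

View pics/pk7.png

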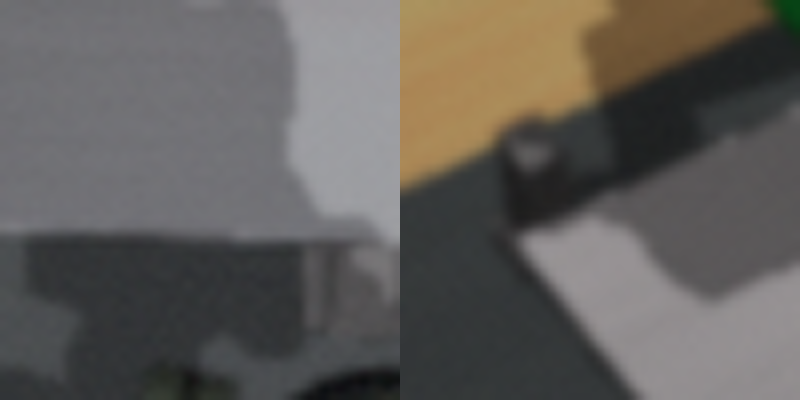

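The post front edge is at crop y≈245, against the plate edge at y≈240. That matches a fully seated packer, and the plate is unmoved. Now I'll press corner 3.

>>> {"fn": "arm_command", "kwargs": {
  "plan": [
    [[35, -1, 0], [0, -0.005, 0]],
    [[65, -1, 0], [0, -0.005, 0]],
    [[75, -1, 0], [0, -0.005, 0]],
    [[75, -1, 20], [0, -0.005, 0]],
    [[75, -1, 50], [0, -0.005, 0]],
    [[75, -1, 70], [0, -0.005, 0]],
    [[75, -1, 70], [0, -0.005, 0]],
    [[75, -1, 70], [0, -0.005, 0]]
  ]
}}

```text
time_s: 26.15
tool_pos: [0.4505, 0.0034, 0.0465]
ee_rot: [1.0, -0.03, -0.005, -0.0]
ft_force: [0.3, 0.4, 0.5]
finger_gap: -0.0003
finger_force: 0.0
```

```bash
python3 - <<'E'
from h import *
w=C+R2(PY)@np.array([-.056,-.058]); go([*w,.028],PY); print(readout.state()['ft_force'])
E
```

```text
shift mm [ 6.3  0.9 18.5] turn [-0.0004  0.0093 -0.0018]
[0.26504026 0.41019766 0.46698082]
```

>>> {"fn": "arm_command", "kwargs": {
  "plan": [
    [[6, 1, 4], [0, 0.009, 0]],
    [[6, 1, 10], [0, 0.009, 0]],
    [[6, 1, 15], [0, 0.009, 0]],
    [[6, 1, 15], [0, 0.009, 0]],
    [[6, 1, 15], [0, 0.009, 0]]
  ]
}}

```text
time_s: 26.65
tool_pos: [0.4576, 0.0018, 0.0323]
ee_rot: [1.0, -0.03, 0.001, 0.0]
ft_force: [0.1, -0.2, 0.5]
finger_gap: -0.0001
finger_force: 0.0
```

```bash
python3 - <<'E'
from h import *
w=C+R2(PY)@np.array([-.056,-.058]); go([*w,.028],PY); print(readout.state()['ft_force'])
E
```

```text
shift mm [-1.1 -0.3  4.3] turn [-0.     -0.0027 -0.0017]
[ 0.05812371 -0.17545196  0.47910431]
```

>>> {"fn": "arm_command", "kwargs": {
  "plan": [
    [[-1, 0, 3], [0, 0, 0]],
    [[-1, 0, 4], [0, 0, 0]],
    [[-1, 0, 4], [0, 0, 0]]
  ]
}}

```text
time_s: 26.95
tool_pos: [0.4565, 0.0019, 0.0282]
ee_rot: [1.0, -0.03, 0.001, 0.0]
ft_force: [-0.9, -0.5, 0.8]
finger_gap: -0.0002
finger_force: 0.0
```

>>> {"fn": "arm_command", "kwargs": {
  "plan": [
    [[0, 0, 0.7], [0, 0, 0]],
    [[0, 0, 0.7], [0, 0, 0]]
  ]
}}

```text
time_s: 27.15
tool_pos: [0.4568, 0.0019, 0.028]
ee_rot: [1.0, -0.03, 0.001, 0.0]
ft_force: [-1.3, -0.3, 3.6]
finger_gap: -0.0001
finger_force: 1.7
```

>>> {"fn": "arm_command", "kwargs": {
  "plan": [
    [[0, 0, 0.7], [0, 0, 0]],
    [[0, 0, 0.7], [0, 0, 0]]
  ]
}}

```text
time_s: 27.35
tool_pos: [0.4568, 0.0018, 0.0279]
ee_rot: [1.0, -0.03, 0.001, 0.0]
ft_force: [-4.7, 0.4, 9.0]
finger_gap: -0.0003
finger_force: 4.8
```

Corner 3 is firm at 9 N. Now the diagonal, corner 1.

>>> {"fn": "arm_command", "kwargs": {
  "plan": [
    [[0, 0, -8], [0, 0, 0]],
    [[0, 0, -20], [0, 0, 0]],
    [[28, -28, -20], [0, 0, 0]],
    [[60, -60, -20], [0, 0, 0]],
    [[92, -92, -20], [0, 0, 0]],
    [[112, -114, -18], [0, 0, 0]],
    [[114, -116, -18], [0, 0, 0]],
    [[114, -116, -18], [0, 0, 0]]
  ]
}}

```text
time_s: 28.15
tool_pos: [0.5778, 0.1113, 0.0457]
ee_rot: [1.0, -0.029, 0.002, 0.0]
ft_force: [0.2, 0.7, -0.8]
finger_gap: -0.0002
finger_force: 0.0
```

```bash
python3 - <<'E'
from h import *
go([*cor[1],.028],PY)
E
```

```text
shift mm [-0.8  0.  17.7] turn [ 0.0002 -0.0034 -0.0004]
```

>>> {"fn": "arm_command", "kwargs": {
  "plan": [
    [[-1, 0, 8], [0, 0, 0]],
    [[-1, 0, 14], [0, 0, 0]],
    [[-1, 0, 16.5], [0, 0, 0]],
    [[-1, 0, 16.5], [0, 0, 0]]
  ]
}}

```text
time_s: 28.55
tool_pos: [0.5755, 0.1101, 0.0284]
ee_rot: [1.0, -0.031, 0.001, 0.0]
ft_force: [-0.4, -0.5, -0.0]
finger_gap: 0.0002
finger_force: 0.0
```

>>> {"fn": "arm_command", "kwargs": {
  "plan": [
    [[0, 0, 1], [0, 0, 0]],
    [[0, 0, 1], [0, 0, 0]]
  ]
}}

```text
time_s: 28.75
tool_pos: [0.5761, 0.1103, 0.0281]
ee_rot: [1.0, -0.03, 0.001, 0.0]
ft_force: [-1.4, -1.1, 3.7]
finger_gap: 0.0001
finger_force: 2.0
```

>>> {"fn": "arm_command", "kwargs": {
  "plan": [
    [[0, 0, 0.7], [0, 0, 0]],
    [[0, 0, 0.7], [0, 0, 0]]
  ]
}}

```text
time_s: 28.95
tool_pos: [0.5761, 0.1103, 0.028]
ee_rot: [1.0, -0.03, 0.001, 0.0]
ft_force: [-3.9, -1.6, 8.4]
finger_gap: -0.0
finger_force: 4.1
```

Corner 1 is firm. I'll lift clear, check the scene, and hand in.

>>> {"fn": "arm_command", "kwargs": {
  "plan": [
    [[0, 0, -10], [0, 0, 0]],
    [[0, 0, -45], [0, 0, 0]],
    [[0, 0, -90], [0, 0, 0]],
    [[0, 0, -130], [0, 0, 0]],
    [[0, 0, -150], [0, 0, 0]],
    [[0, 0, -150], [0, 0, 0]],
    [[0, 0, -150], [0, 0, 0]]
  ]
}}

```text
time_s: 29.65
tool_pos: [0.5761, 0.1109, 0.1773]
ee_rot: [1.0, -0.03, 0.002, -0.0]
ft_force: [0.2, 0.2, -0.6]
finger_gap: 0.0003
finger_force: 0.0
```

```bash
python3 - <<'E'
from h import *
t=viewer.snapshot("scene"); st=readout.state(); print(st["tool_pos"],st["ft_force"],st["qvel"].round(3))
ct=plate(t,(270,355,155,225)); print(cv2.minAreaRect(cast(t,ct[:,0],.028).astype(np.float32)))
b=cv2.resize(t["color"][130:230,240:360],(720,600),interpolation=2)
cv2.imwrite("pics/end.png",b[:,:,::-1])
E
```

```text
[0.57513463 0.11085673 0.17585512] [-0.1732393  -0.53764586 -0.27644986] [-0.001  0.022  0.02   0.     0.003 -0.001]
((0.5157957077026367, 0.05703336000442505), (0.14648686349391937, 0.14702770113945007), 86.84687805175781)
```

View pics/end.png

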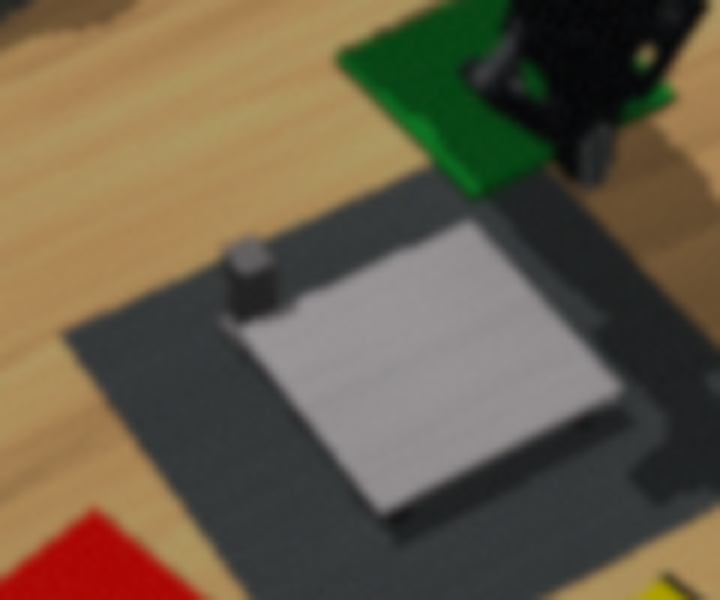

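The packer post stands at the plate's corner (250,280), against the edge. The plate is in place and the arm is clear.

```bash
python3 -c "
from cell import ctrl; print(ctrl.sign_off())"
```

```text
the job is handed in; nothing more can be done
None
```

Corner 3 (-x -y) was the one that dipped; the packer is seated under it, corners 3 and 1 then held firm at about 9 N, the plate did not move, and the job is handed in (my presses and pushes on the plate peaked at about 15 N, on corner 1, above the 3–10 N range; corner 4 was not pressed).

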